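Change over the two caddies with a fingertip

ROBOT

A 6-joint arm with a two-finger parallel gripper is mounted at the origin on a cart in front of the work surface, level with it; the furniture and walls round the work are solid. World frame = base frame: x ahead of the robot, y to its left, z up, the work surface at z = 0. Lengths are in m, angles in rad, forces in N, time in s.
With the tool pointing down it reaches from about 0.325 to 0.85 m from the base axis. Payload 15.5 kg.
Tool frame: the origin (TCP) lies at the very end of the fingers, on their centre line; the grasp point (between the pads) lies 19 mm behind it; x points along the fingers, y is the direction in which the jaws open and shut, and the axes are right-handed (so a half turn about x gives the same grasp; the last joint's range is limited). The gripper opens to 91 mm and grips with 3 to 60 N. Pads are 32 mm wide; open, the fingers measure 118 mm over their backs; the gripper's body (76 mm by 178 mm) begins 60 mm behind the grasp point.
Start: joints at [-1.226, 0.494, 1.345, -0, 1.302, -0.096], TCP at [0.266, -0.566, 0.214] pointing down, gripper open.
Joint ranges: [-2.91, 2.91], [-0.82, 2.16], [0.22, 2.67], [-1.22, 4.37], [0.12, 2.79], [-3.08, 3.08]. Speed limits (rad/s): [1.89, 1.89, 2.57, 3.01, 3.01, 3.01].

INTERFACE

Orientations are given as a unit quaternion [x, y, z, w].
In Python, from rig import move_ptp, servo_line, goto_joints, set_gripper, hold, solve_ik, read_state, camera, camera_info, IKError, close_job gives the robot as it stands. Calls block until the motion is done:
- move_ptp(position, orientation): joint-space move of the TCP to a pose.
- servo_line(position, rot=None, velocity=0.15, f_stop=None): straight line of the TCP; rot=None keeps the orientation; velocity is the mean speed in m/s. With f_stop (N) it stops when the force on the tool has changed by that much, and returns True; else False.
- goto_joints(angles): joint-space move.
- set_gripper(opening, strength=None): opening from 0.0 (shut) to 1.0 (fully open); strength is the grip in N (None keeps the last); returns when the fingers have stopped.
- hold(seconds).
- solve_ik(position, orientation): joint angles nearest the present ones, or None.
- read_state(): the state.
- camera(name): name is "scene" or "top"; returns the picture (400x640x3 uint8, blue, green, red); there is no depth.
- camera_info(name): a dict with "vertical_fov" (degrees; the focal length in pixels is half the picture's height over the tangent of half this angle, whatever the lens; pixels are square), "cx", "cy" (the principal point, pixels), "dist" ([k1, k2, p1, p2, k3] as OpenCV has them; the pictures are not rectified), "R" (3x3) and "t" (3): a world point X has camera coordinates R X + t. Camera axes: x right, y down, z forward; pixel columns grow to the right and rows downward; lengths in m; the calibration is good to about 2 mm. A picture is of the moment at which its call begins. camera_info takes no time and is no camera call.
A pose or a line that the arm cannot do raises IKError and nothing moves.
- close_job(): hands the job in, once; it reports no verdict.
The state is a dict: "time": time; "joints": joint angles; "joint_velocities": joint speeds; "joint_efforts": joint torques, N m; "eef_pos": TCP position; "tcp_rot": TCP orientation; "ft_force": force on the tool from outside, world axes, zero at the start; "moment": the same for the moment, N m; "gripper_width": opening from 0.0 (shut) to 1.0 (fully open).
Only numpy, scipy, OpenCV 4.12 (cv2) and the standard library are available. Lean on these libraries where they do the work, as an engineer would, in place of code of your own. Each camera call takes 0.05 s, during which the arm holds its last target. There are 200 camera calls.

TASK

Change over the two lidded caddies: push the lid of the tall caddy, which stands open, over so that it falls shut, and push the lid of the low, wide caddy up by its lip and over past its balance point, so that it stays open by itself, leaning back on its stop. Only push the lids, gently, with the fingers: do not pinch them, and do not lift or shove the caddies. Leave the mug, the two jars and the scrubbing brush where they stand.

Things in the scene. Friction and masses are not known exactly. Their poses are not given: they have to be found in the camera images.
- caddy_low: LOW caddy, shut at the start: white stoneware box with a brown wooden foot and lid, 110 (x) x 160 (y) x 90 mm high without its lid, wall 7 mm, loose, about 1.7 kg. Origin: centre of the underside; z up, +x points to the hinge side (away from the robot, within 0.3 rad), -x to the lip side.
- caddy_tall: TALL caddy, open at the start: the same make, 90 (x) x 110 (y) x 130 mm high without its lid, loose, about 1.7 kg. Origin and axes as for the low caddy. The two may stand either way round, left and right, at least 30 mm apart.
- lid_low (a joint): Angle of the low caddy's lid in rad: 0 shut, grows as it opens, 1.85 = leaning back on its stop. The lid is a wooden plate 116 x 166 x 10 mm, about 0.11 kg; the hinge is nearly free: below about 1.4 it falls shut, above about 1.5 it falls open.
- lid_tall (a joint): Angle of the tall caddy's lid in rad, the same meaning; 1.85 at the start. The lid is a plate 96 x 116 x 10 mm, about 0.11 kg; to shut it, push it from behind towards the lip side until it is below about 1.2 and it falls shut.
- lip_low (a point): Middle of the low lid's lip edge, a bead of radius 5 mm, 60 mm long along the caddy's y. The lip (60 mm wide, 7 mm thick) flares 40 mm outwards from the lid's front edge and up at 40 degrees, so a finger fits under it from the front. Lid shut: 89 mm in front of the caddy's centre, 122 mm above the worktop, 144 mm to the lip side of the hinge axis and 32 mm above it; turns with the lid.
- lip_tall (a point): The same point of the tall lid's lip: with the lid shut 124 mm to the lip side of its hinge axis and 32 mm above it. With the lid open it is near the top of the lid, the lip sloping backwards away from the robot; 65 mm behind the hinge axis and 110 mm above it.
- hinge_low (a point): Middle of the low lid's hinge axis, on the caddy's far top rim: 55 mm from the caddy's centre along +x, 90 mm above its underside. The axis runs along the caddy's y.
- hinge_tall (a point): Middle of the tall lid's hinge axis: 45 mm from the caddy's centre along +x, 130 mm above its underside.
- mug: bystander: grey-green stoneware mug, 80 x 110 x 98 mm, standing behind the caddies, origin at the underside
- oats: bystander: glass jar with a wooden lid, 69 mm across, 98 mm high, to the left of the caddies, origin at the underside
- brush: bystander: wooden scrubbing brush, 48 x 124 x 38 mm, lying to the right near the front edge, origin at the underside
- small_jar: bystander: small glass jar with a grey lid, 50 mm across, 80 mm high, behind on the right, origin at the underside

How it is judged:
By the outcome, as a careful person would: the job done as asked, in the order asked, and still so for the second after the job is handed in, with the robot touching nothing.
It also fails if it takes over 54 s, if anything falls off the work surface, if the arm or the gripper's body presses on something with over 40 N, if the wrist force passes 120 N, or if a joint passes its speed limit or range.

## Working session

There is one attempt and no reset: what is moved stays moved. The work goes in short steps, each a Python script; the robot and the scene stay as the last script left them, time stands still between calls to the robot, and variables do not carry over. Pictures are saved under pics/ and viewed, about 8 in all and at most 12, crops included, and the job is handed in when it is done.

```bash
mkdir -p pics; ls
python3 - <<'E'
from rig import *
import cv2
for n in("scene","top"):
    cv2.imwrite(f"pics/{n}0.png",camera(n)); i=camera_info(n); print(n,i)
print(read_state())
E
```

```text
pics
scene {'vertical_fov': 42.59620393145472, 'cx': 315.6030284564051, 'cy': 204.28983943976604, 'dist': array([-0.13672637,  0.        ,  0.        ,  0.        ,  0.        ]), 'R': array([[-0.03471641, -0.99936724,  0.00773927],
       [-0.83242329,  0.02462993, -0.55359266],
       [ 0.55305175, -0.0256611 , -0.83275162]]), 't': array([0.14878763, 0.53616827, 1.16381874])}
top {'vertical_fov': 53.09199074907726, 'cx': 324.4099352621686, 'cy': 202.2705519368992, 'dist': array([-0.07143477,  0.        ,  0.        ,  0.        ,  0.        ]), 'R': array([[ 0.00288557, -0.99936702, -0.03545761],
       [-0.98755191,  0.00272848, -0.15726974],
       [ 0.15726694,  0.03547004, -0.98691894]]), 't': array([0.13509929, 0.60325751, 1.08620505])}
{'time': 0.1, 'joints': array([-1.22647364e+00,  4.94082084e-01,  1.34604173e+00, -1.99162971e-05,
        1.30248257e+00, -9.55034984e-02]), 'joint_velocities': array([-2.23688523e-05, -7.24380406e-04, -1.76455093e-03,  1.27833946e-04,
       -1.13080512e-04,  1.95814765e-04]), 'joint_efforts': array([-7.96860331e-04, -8.80243635e+01, -3.82543373e+01,  7.08409469e-02,
        4.83012549e-02, -1.07113315e-04]), 'eef_pos': array([ 0.26599993, -0.56521539,  0.21343141]), 'tcp_rot': array([-0.69002541, -0.15460828,  0.69012783, -0.15389868]), 'ft_force': array([ 0.4275627 , -0.87774594,  0.09326593]), 'moment': array([ 0.02627096, -0.00482453,  0.03159226]), 'gripper_width': 1.0002798709273002}
```

View pics/scene0.png

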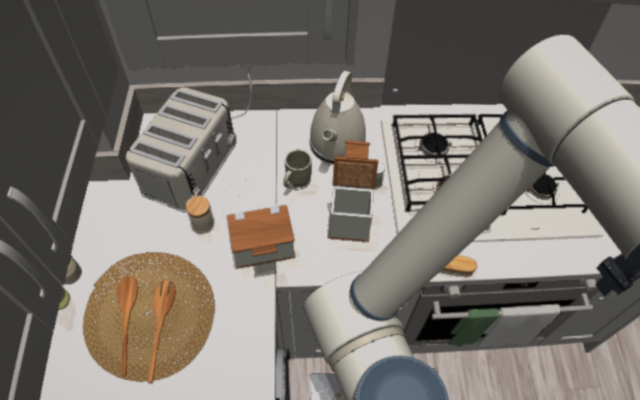

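View pics/top0.png

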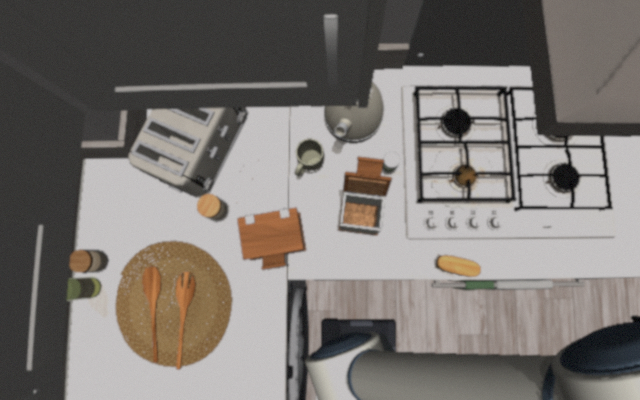

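The low caddy is on the left, shut, with its lid at top-view (270,235) and lip at (273,262). The tall caddy is on the right at (362,212), its open lid leaning back to (370,165). The small jar at (392,162), mug (310,155) and kettle are close behind. Next, an enlarged crop.

Run:
```python
import cv2
a=cv2.imread("pics/top0.png")[145:275,230:410]; b=cv2.imread("pics/scene0.png")[130:275,220:400]
cv2.imwrite("pics/top0c.png",cv2.resize(a,None,fx=4.4,fy=4.4,interpolation=cv2.INTER_CUBIC))
cv2.imwrite("pics/scene0c.png",cv2.resize(b,None,fx=4,fy=4,interpolation=cv2.INTER_CUBIC))
```

```text
(no output)
```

View pics/top0c.png

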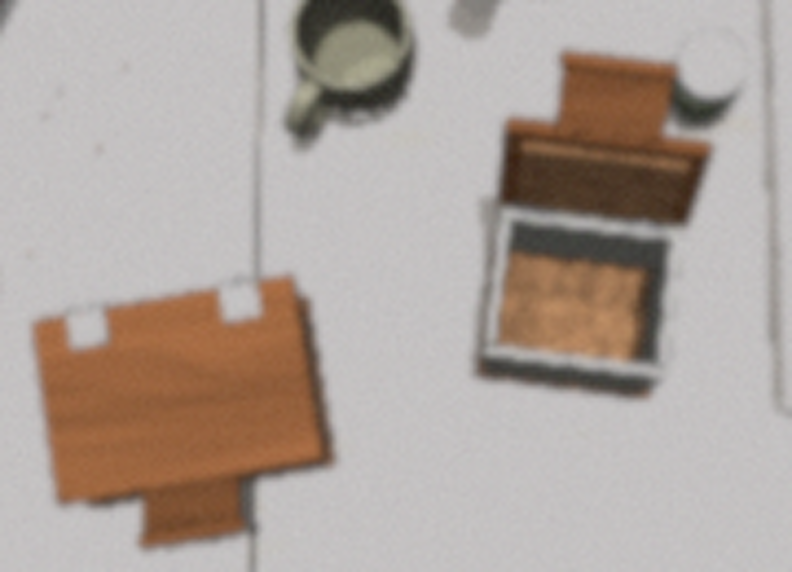

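View pics/scene0c.png

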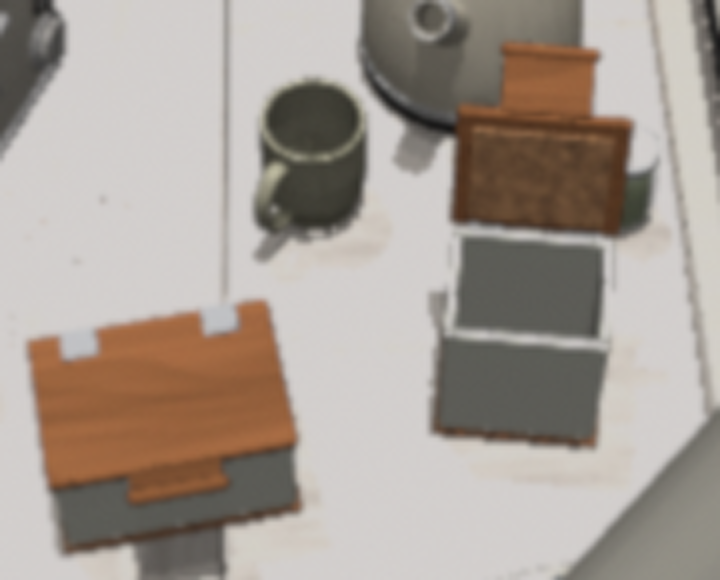

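Top crop: low lid corners (36,322), (292,277), (330,462), (62,500); lip ends (142,545), (243,530). Tall rim corners (503,207), (670,240), (660,378), (483,357); its lip ends (563,52), (675,67). Small jar lid at (712,65). The scene crop shows the same layout.

```bash
cat > h.py <<'E'
import numpy as np, cv2
from rig import *
def K(i):
    f=200/np.tan(np.radians(i["vertical_fov"]/2)); return np.array([[f,0,i["cx"]],[0,f,i["cy"]],[0,0,1.]])
def ray(n,uv,z):
    i=camera_info(n); p=cv2.undistortPoints(np.array([[uv]],float),K(i),i["dist"])[0,0]
    R=np.array(i["R"]);c=-R.T@i["t"]; d=R.T@np.array([*p,1]); return c+d*(z-c[2])/d[2]
def proj(n,X):
    i=camera_info(n); return cv2.projectPoints(np.array(X,float).reshape(-1,1,3),cv2.Rodrigues(np.array(i["R"]))[0],np.array(i["t"]),K(i),i["dist"])[0][:,0]
E
python3 - <<'E'
from h import *
np.set_printoptions(precision=4,suppress=True)
T=lambda u,v,z:ray("top",((u+.5)/4.4-.5+230,(v+.5)/4.4-.5+145),z)
S=lambda u,v,z:ray("scene",((u+.5)/4-.5+220,(v+.5)/4-.5+130),z)
for nm,z,P,Q in [("lowlid",.1,[(36,322),(292,277),(330,462),(62,500)],[(28,342),(265,300),(296,442),(50,487)]),
 ("lowlip",.124,[(142,545),(243,530)],[(130,500),(226,485)]),
 ("tallrim",.13,[(503,207),(670,240),(660,378),(483,357)],[(452,230),(612,238),(606,347),(446,332)]),
 ("tallip",.24,[(563,52),(675,67)],[(502,44),(598,52)]),
 ("jar",.08,[(712,65)],[])]:
    for f,L in((T,P),(S,Q)):
        A=np.array([f(*p,z) for p in L])
        if len(A): print(nm,A[:,:2].tolist() and np.round(A[:,:2],4).tolist(),"mean",A.mean(0)[:2], "edges",np.linalg.norm(np.diff(A,axis=0),axis=1), "ang",np.arctan2(A[0,1]-A[1%len(A),1],A[0,0]-A[1%len(A),0])-np.pi/2)
E
```

```text
lowlid [[0.5531, 0.3695], [0.581, 0.2105], [0.4675, 0.1859], [0.4438, 0.3496]] mean [0.5113 0.2789] edges [0.1614 0.1162 0.1655] ang 0.17347230133535851
lowlid [[0.5535, 0.3704], [0.5827, 0.2105], [0.471, 0.1906], [0.4421, 0.3496]] mean [0.5123 0.2803] edges [0.1626 0.1135 0.1616] ang 0.1809071979377932
lowlip [[0.4171, 0.2951], [0.4263, 0.2351]] mean [0.4217 0.2651] edges [0.0608] ang 0.15124197416599183
lowlip [[0.4185, 0.2949], [0.4275, 0.2346]] mean [0.423  0.2647] edges [0.061] ang 0.14864790668061345
tallrim [[0.6188, 0.0807], [0.5984, -0.019], [0.5158, -0.0115], [0.5284, 0.093]] mean [0.5653 0.0358] edges [0.1017 0.083  0.1052] ang -0.20181700486855902
tallrim [[0.6161, 0.0822], [0.6064, -0.0262], [0.5192, -0.0138], [0.534, 0.0905]] mean [0.5689 0.0332] edges [0.1088 0.0881 0.1054] ang -0.08975906252869015
tallip [[0.6841, 0.0491], [0.6754, -0.0116]] mean [0.6797 0.0187] edges [0.0613] ang -0.14282068723652674
tallip [[0.6866, 0.0494], [0.6782, -0.0131]] mean [0.6824 0.0181] edges [0.0631] ang -0.13381388581465714
jar [[0.7196, -0.0535]] mean [ 0.7196 -0.0535] edges [] ang -1.5707963267948966
```

```bash
python3 - <<'E'
from h import *
from scipy.spatial.transform import Rotation as Rn
np.set_printoptions(precision=3,suppress=True)
def tri(s,t):
    o=[]
    for n,uv in(("scene",s),("top",t)):
        a=ray(n,uv,0.);b=ray(n,uv,.5);d=(b-a)/np.linalg.norm(b-a);o.append((a,d))
    M=sum(np.eye(3)-np.outer(d,d) for a,d in o);v=sum((np.eye(3)-np.outer(d,d))@a for a,d in o)
    x=np.linalg.solve(M,v); return x,proj("scene",x),proj("top",x)
print("spout",tri((329,135),(343,128)))
print("mug rim",tri((298.5,159),(311,155)))
for z in(0,.1,.2): print("kettle L/R in top",z,ray("top",(324,105),z),ray("top",(384,108),z),ray("top",(357,139),z))
print("kettle base front scene",ray("scene",(328,161),0))
print("cabinet bottom edge top view",[ray("top",(200,105),z) for z in(.3,.45,.6)])
def q(yaw,pitch): # tool x fwd at yaw, pitched down; tool y horizontal left
    return Rn.from_euler("ZY",[yaw,pitch])
for s in(0,np.pi):
  for nm,p,yaw,pt in [("tall",(.72,.0135,.225),-.13,np.pi/2),("tallhi",(.72,.0135,.32),-.13,np.pi/2),("tallend",(.6,.03,.235),-.13,np.pi/2),("low0",(.441,.268,.072),.17,.7),("lowpre",(.365,.255,.136),.17,.7),("lowend",(.55,.287,.17),.17,.7)]:
    r=(q(yaw,pt)*Rn.from_euler("x",s)).as_quat(); print(s,nm,solve_ik(p,r))
E
python3 - <<'E'
import cv2
a=cv2.imread("pics/scene0.png")[60:200,285:400]
b=cv2.imread("pics/top0.png")[60:200,300:415]
cv2.imwrite("pics/kettle.png",cv2.resize(cv2.hconcat([a,b]),None,fx=3.4,fy=3.4,interpolation=cv2.INTER_CUBIC))
E
```

```text
spout (array([0.789, 0.083, 0.147]), array([[329.253, 135.022]]), array([[342.728, 127.969]]))
mug rim (array([0.722, 0.171, 0.123]), array([[299.217, 159.1  ]]), array([[310.248, 154.894]]))
kettle L/R in top 0 [0.916 0.139 0.   ] [ 0.905 -0.046  0.   ] [0.806 0.038 0.   ]
kettle L/R in top 0.1 [0.874 0.135 0.1  ] [ 0.864 -0.034  0.1  ] [0.773 0.043 0.1  ]
kettle L/R in top 0.2 [0.832 0.132 0.2  ] [ 0.823 -0.022  0.2  ] [0.741 0.048 0.2  ]
kettle base front scene [0.81  0.082 0.   ]
cabinet bottom edge top view [array([0.796, 0.419, 0.3  ]), array([0.732, 0.364, 0.45 ]), array([0.668, 0.308, 0.6  ])]
0 tall [-0.064  0.626  1.063 -0.     1.453 -1.505]
0 tallhi [-0.064  0.575  0.91  -0.     1.656 -1.505]
0 tallend [-0.049  0.44   1.379 -0.     1.322 -1.49 ]
0 low0 [0.691 0.803 2.43  3.629 0.951 1.627]
0 lowpre [0.868 0.601 2.529 3.846 0.862 1.561]
0 lowend [0.544 0.474 2.13  3.923 0.407 1.079]
3.141592653589793 tall [-0.064  0.626  1.063 -0.     1.453  1.637]
3.141592653589793 tallhi [-0.064  0.575  0.91  -0.     1.656  1.637]
3.141592653589793 tallend [-0.049  0.44   1.379 -0.     1.322  1.651]
3.141592653589793 low0 [ 0.691  0.803  2.43   3.629  0.951 -1.515]
3.141592653589793 lowpre [ 0.868  0.601  2.529  3.846  0.862 -1.581]
3.141592653589793 lowend [ 0.544  0.474  2.13   3.923  0.407 -2.062]
```

View pics/kettle.png

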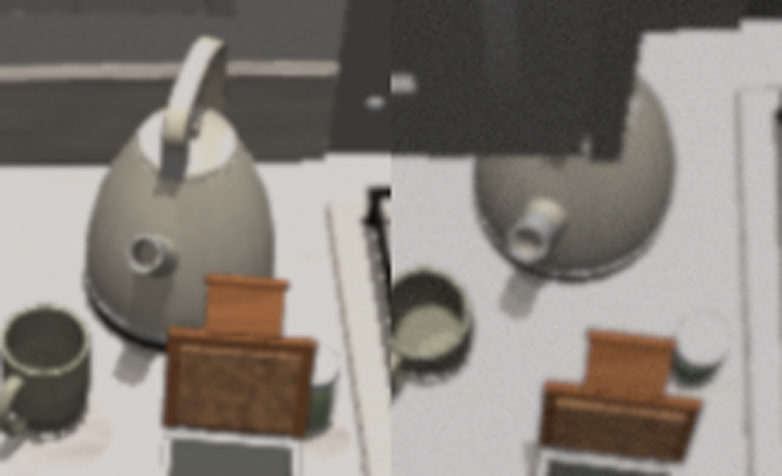

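```bash
python3 - <<'E'
from h import *
np.set_printoptions(precision=3,suppress=True)
def tri(s,t):
    o=[]
    for n,uv in(("scene",s),("top",t)):
        a=ray(n,uv,0.);b=ray(n,uv,.5);d=(b-a)/np.linalg.norm(b-a);o.append((a,d))
    M=sum(np.eye(3)-np.outer(d,d) for a,d in o);v=sum((np.eye(3)-np.outer(d,d))@a for a,d in o)
    x=np.linalg.solve(M,v); return x,proj("scene",x),proj("top",x)
for n in("scene","top"):
    i=camera_info(n); print(n,-np.array(i["R"]).T@i["t"])
print("handleL",tri((160,37),(117,88)));print("handleR",tri((305,35),(306,85)))
print("vhandle",tri((307,18),(332,87)));print("cab corner",tri((347,78),(364,106)))
E
python3 - <<'E'
import cv2
a=cv2.imread("pics/scene0.png")[0:110,100:420]
b=cv2.imread("pics/top0.png")[0:120,100:420]
o=cv2.resize(cv2.vconcat([a,b]),None,fx=2.4,fy=2.4,interpolation=cv2.INTER_CUBIC)
o=(255*(o/255.)**.45).astype('uint8')
cv2.imwrite("pics/cab.png",o)
E
```

```text
scene [-0.192  0.165  1.265]
top [0.425 0.095 1.172]
handleL (array([0.717, 0.466, 0.566]), array([[159.581,  36.743]]), array([[117.631,  88.237]]))
handleR (array([0.719, 0.15 , 0.556]), array([[305.768,  35.141]]), array([[304.987,  84.826]]))
vhandle (array([0.683, 0.126, 0.625]), array([[317.756,  18.514]]), array([[317.118,  86.244]]))
cab corner (array([0.743, 0.047, 0.407]), array([[348.421,  78.048]]), array([[362.289, 105.872]]))
```

View pics/cab.png

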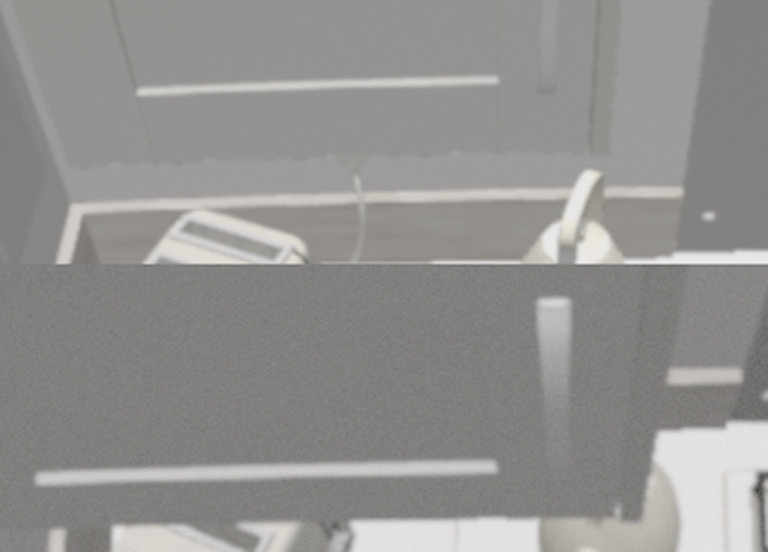

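The wall cabinet's lower corner is at about x 0.73, y 0.04, z 0.47. A vertical tool behind the tall lid would put the wrist against it. I'll come in with the tool leaning to the right, where it is free.

```bash
cat >> h.py <<'E'
from scipy.spatial.transform import Rotation as Rn
def rot(yaw,pitch,roll=0): return (Rn.from_euler("ZYX",[yaw,pitch,roll])).as_quat()
aT=-.135; ex=np.array([np.cos(aT),np.sin(aT),0]); 
PT=np.array([.717,.030,.225]); YT=np.pi/2+aT; PI=np.radians(55)
dT=Rn.from_quat(rot(YT,PI)).apply([1,0,0])
E
python3 - <<'E'
from h import *
np.set_printoptions(precision=3,suppress=True)
print(dT)
for roll in(0,np.pi/2,-np.pi/2,np.pi):
  for nm,p in [("way",(.5,-.2,.38)),("pre",PT-.12*dT),("push0",PT),("push1",PT-.115*ex)]:
    print(round(roll,2),nm,p,solve_ik(p,rot(YT,PI,roll)))
i=camera_info("top")
print("hood?",[ray("top",(545,128),z) for z in(.4,.6,.7)])
E
```

```text
[ 0.077  0.568 -0.819]
0 way (0.5, -0.2, 0.38) [-0.799  0.41   1.206  0.496  1.893  2.549]
0 pre [ 0.708 -0.038  0.323] [-0.42   0.606  1.009  0.588  1.696  2.881]
0 push0 [0.717 0.03  0.225] [-0.326  0.663  1.17   0.602  1.464  2.837]
0 push1 [0.603 0.045 0.225] [-0.363  0.508  1.482  0.609  1.354  2.717]
1.57 way (0.5, -0.2, 0.38) [-0.799  0.41   1.206  0.496  1.893 -2.164]
1.57 pre [ 0.708 -0.038  0.323] [-0.42   0.606  1.009  0.588  1.696 -1.831]
1.57 push0 [0.717 0.03  0.225] [-0.326  0.663  1.17   0.602  1.464 -1.876]
1.57 push1 [0.603 0.045 0.225] [-0.363  0.508  1.482  0.609  1.354 -1.996]
-1.57 way (0.5, -0.2, 0.38) [-0.799  0.41   1.206  0.496  1.893  0.978]
-1.57 pre [ 0.708 -0.038  0.323] [-0.42   0.606  1.009  0.588  1.696  1.31 ]
-1.57 push0 [0.717 0.03  0.225] [-0.326  0.663  1.17   0.602  1.464  1.266]
-1.57 push1 [0.603 0.045 0.225] [-0.363  0.508  1.482  0.609  1.354  1.146]
3.14 way (0.5, -0.2, 0.38) [-0.799  0.41   1.206  0.496  1.893 -0.593]
3.14 pre [ 0.708 -0.038  0.323] [-0.42   0.606  1.009  0.588  1.696 -0.261]
3.14 push0 [0.717 0.03  0.225] [-0.326  0.663  1.17   0.602  1.464 -0.305]
3.14 push1 [0.603 0.045 0.225] [-0.363  0.508  1.482  0.609  1.354 -0.425]
hood? [array([ 0.699, -0.324,  0.4  ]), array([ 0.628, -0.215,  0.6  ]), array([ 0.592, -0.161,  0.7  ])]
```

Run:
```python
from h import *
np.set_printoptions(precision=3,suppress=True)
q=rot(YT,PI,np.pi)
set_gripper(0.0,10)
move_ptp((.5,-.2,.27),q)
print(read_state()["time"])
print(servo_line((.722,-.075,.235),velocity=.15,f_stop=8))
s=read_state();print(s["time"],s["eef_pos"],s["ft_force"],s["gripper_width"])
a=camera("top")[90:260,240:460];b=camera("scene")[90:260,240:460]
cv2.imwrite("pics/pre.png",cv2.resize(cv2.vconcat([a,b]),None,fx=1.75*1,fy=1.75,interpolation=cv2.INTER_CUBIC))
```

```text
3.0417
False
4.9083 [ 0.722 -0.076  0.235] [ 0.758 -0.577 -0.56 ] 0.005052178710406585
```

View pics/pre.png

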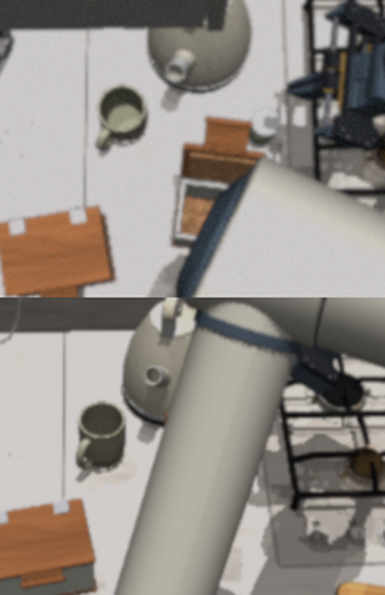

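The fingers are to the right of the small jar, behind the lid's plane. Nothing has been touched (force about 1 N). Next I go in behind the lip and push.

Run:
```python
from h import *
np.set_printoptions(precision=3,suppress=True)
def st(m): s=read_state();print(m,round(s["time"],2),s["eef_pos"],s["ft_force"])
print(servo_line(PT+[.004,0,0],velocity=.12,f_stop=6)); st("in")
if abs(read_state()["eef_pos"][1]-PT[1])<.005:
    for d in(.04,.07,.1,.115): 
        h=servo_line(PT-d*ex,velocity=.06,f_stop=10); st((d,h))
        if h: break
hold(.3)
a=camera("top")[90:270,230:450];b=camera("scene")[90:270,230:450]
cv2.imwrite("pics/push.png",cv2.resize(cv2.vconcat([a,b]),None,fx=1.65,fy=1.65,interpolation=cv2.INTER_CUBIC))
```

```text
False
in 6.03 [0.721 0.029 0.225] [0.05  0.038 0.834]
(0.04, False) 6.92 [0.678 0.035 0.225] [-0.083  0.578  0.467]
(0.07, False) 7.57 [0.648 0.039 0.225] [ 0.069 -0.243  0.21 ]
(0.1, False) 8.22 [0.618 0.043 0.225] [ 0.675  0.312 -0.056]
(0.115, False) 8.62 [0.603 0.046 0.225] [ 0.372 -0.744 -0.129]
```

View pics/push.png

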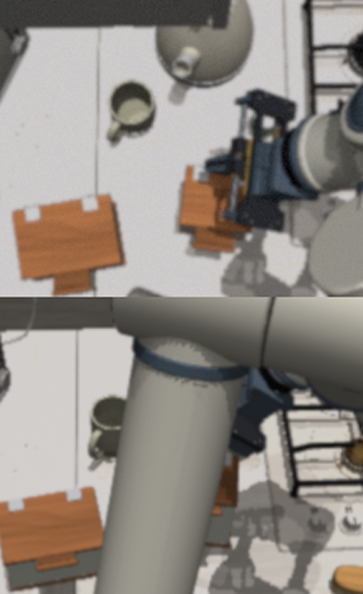

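The tall lid has fallen shut: its plate covers the box and the lip faces forward at (215,240) in the upper crop. Now the route to the low caddy.

```bash
cat >> h.py <<'E'
aL=.165; CL=np.array([.5105,.280,0]); exL=np.array([np.cos(aL),np.sin(aL),0]); PL=.7
dL=Rn.from_quat(rot(aL,PL)).apply([1,0,0])
def L(x,z): return CL+x*exL+np.array([0,0,z])       # caddy frame (y=0)
def tipL(cx,cz): return L(cx-.016*np.sin(PL),cz-.016*np.cos(PL))  # tip centre from leading upper corner
E
python3 - <<'E'
from h import *
np.set_printoptions(precision=3,suppress=True)
print(read_state()["joints"])
print("up",solve_ik((.59,.0,.33),rot(YT,PI,np.pi)))
for p in((.45,.12,.38),(.5,.1,.4)):
  for pt in(1.57,1.3,1.1,.9,.7,.5):
    print(p,pt,[solve_ik(p,rot(.25,pt,r)) for r in(0,np.pi)])
for r in(0,np.pi):
  for nm,p in(("pre",tipL(-.062,.084)-.1*dL),("in",tipL(-.062,.084)),("up",tipL(-.04,.15)),("end",tipL(.06,.185))): print(r,nm,p,solve_ik(p,rot(aL,PL,r)))
E
```

```text
[-0.363  0.508  1.482  0.609  1.354 -0.425]
up [-0.442  0.409  1.343  0.579  1.594 -0.354]
(0.45, 0.12, 0.38) 1.57 [array([ 0.132,  0.129,  1.437,  0.   ,  1.575, -1.689]), array([0.132, 0.129, 1.437, 0.   , 1.575, 1.453])]
(0.45, 0.12, 0.38) 1.3 [array([ 0.102, -0.021,  1.633,  0.041,  1.262, -1.726]), array([ 0.102, -0.021,  1.633,  0.041,  1.262,  1.416])]
(0.45, 0.12, 0.38) 1.1 [array([ 0.07 , -0.12 ,  1.788,  0.096,  1.011, -1.783]), array([ 0.07 , -0.12 ,  1.788,  0.096,  1.011,  1.359])]
(0.45, 0.12, 0.38) 0.9 [array([ 0.026, -0.198,  1.951,  0.206,  0.741, -1.901]), array([ 0.026, -0.198,  1.951,  0.206,  0.741,  1.241])]
(0.45, 0.12, 0.38) 0.7 [array([-0.034, -0.244,  2.122,  0.5  ,  0.463, -2.211]), array([-0.034, -0.244,  2.122,  0.5  ,  0.463,  0.931])]
(0.45, 0.12, 0.38) 0.5 [array([-0.11 , -0.229,  2.303,  1.495,  0.315,  3.043]), array([-0.11 , -0.229,  2.303,  1.495,  0.315, -0.099])]
(0.5, 0.1, 0.4) 1.57 [array([ 0.08 ,  0.193,  1.306,  0.   ,  1.643, -1.741]), array([0.08 , 0.193, 1.306, 0.   , 1.643, 1.401])]
(0.5, 0.1, 0.4) 1.3 [array([ 0.042,  0.043,  1.515,  0.0
[... 457 characters left out ...]
3,  0.531,  0.833])]
(0.5, 0.1, 0.4) 0.5 [None, array([-0.184, -0.168,  2.198,  1.364,  0.386,  0.004])]
0 pre [0.364 0.256 0.136] [0.879 0.598 2.526 3.865 0.857 1.555]
0 in [0.439 0.268 0.072] [0.7   0.804 2.431 3.641 0.952 1.629]
0 up [0.461 0.272 0.138] [0.662 0.546 2.339 3.785 0.654 1.37 ]
0 end [0.56  0.288 0.173] [0.537 0.473 2.107 3.961 0.39  1.036]
3.141592653589793 pre [0.364 0.256 0.136] [ 0.879  0.598  2.526  3.865  0.857 -1.586]
3.141592653589793 in [0.439 0.268 0.072] [ 0.7    0.804  2.431  3.641  0.952 -1.513]
3.141592653589793 up [0.461 0.272 0.138] [ 0.662  0.546  2.339  3.785  0.654 -1.772]
3.141592653589793 end [0.56  0.288 0.173] [ 0.537  0.473  2.107  3.961  0.39  -2.105]
```

Run:
```python
from h import *
np.set_printoptions(precision=3,suppress=True)
def st(m): s=read_state();print(m,round(s["time"],2),s["eef_pos"],s["ft_force"],s["joints"])
servo_line((.60,.0,.33),velocity=.2); st("up")
goto_joints([.026,-.198,1.951,.206,.741,1.241]); st("A")
goto_joints([.3,-.1,2.15,2.0,.4,-.2]); st("B")
C=solve_ik(tipL(-.062,.084)-.1*dL+[0,0,.12],rot(aL,PL,np.pi)); print("C",C)
```

```text
up 9.74 [0.6   0.    0.329] [ 0.599  0.398 -0.698] [-0.435  0.424  1.321  0.58   1.597 -0.344]
A 11.21 [0.45 0.12 0.38] [ 1.537  0.525 -0.931] [ 0.026 -0.197  1.95   0.206  0.741  1.24 ]
B 12.85 [0.463 0.336 0.47 ] [0.048 0.293 0.15 ] [ 0.3   -0.1    2.15   1.999  0.4   -0.199]
C None
```

Run:
```python
from h import *
np.set_printoptions(precision=3,suppress=True)
b=tipL(-.062,.084)
for back in(.06,.1):
  for dz in(0,.04,.08,.12,.2): print(back,dz,b-back*dL+[0,0,dz],solve_ik(b-back*dL+[0,0,dz],rot(aL,PL,np.pi)))
```

```text
0.06 0 [0.394 0.261 0.11 ] [ 0.797  0.694  2.499  3.75   0.913 -1.532]
0.06 0.04 [0.394 0.261 0.15 ] [ 0.797  0.512  2.453  3.883  0.734 -1.726]
0.06 0.08 [0.394 0.261 0.19 ] [ 0.797  0.348  2.395  4.099  0.586 -1.999]
0.06 0.12 [0.394 0.261 0.23 ] None
0.06 0.2 [0.394 0.261 0.31 ] None
0.1 0 [0.364 0.256 0.136] [ 0.879  0.598  2.526  3.865  0.857 -1.586]
0.1 0.04 [0.364 0.256 0.176] [ 0.879  0.404  2.464  4.06   0.682 -1.855]
0.1 0.08 [0.364 0.256 0.216] [ 0.879  0.238  2.395  4.347  0.566 -2.208]
0.1 0.12 [0.364 0.256 0.256] None
0.1 0.2 [0.364 0.256 0.336] [ 0.879 -0.094  2.164 -1.047  0.617  3.034]
```

Run:
```python
from h import *
np.set_printoptions(precision=3,suppress=True)
def st(m): s=read_state();print(m,round(s["time"],2),s["eef_pos"],s["ft_force"],s["joints"])
goto_joints([.879,.238,2.395,4.33,.566,-2.208]); st("C")
b=tipL(-.062,.084)
move_ptp(b-.1*dL,rot(aL,PL,np.pi)); st("pre")
print(servo_line(b-.05*dL,velocity=.08,f_stop=5)); st("near")
a=camera("top")[130:310,200:400];c=camera("scene")[130:310,200:400]
cv2.imwrite("pics/low1.png",cv2.resize(cv2.hconcat([a,c]),None,fx=2,fy=2,interpolation=cv2.INTER_CUBIC))
```

```text
C 14.93 [0.365 0.259 0.218] [ 0.703 -0.631 -0.673] [ 0.879  0.238  2.395  4.329  0.566 -2.207]
pre 15.6 [0.364 0.255 0.136] [ 0.353 -0.308  1.035] [ 0.878  0.597  2.525  3.867  0.856 -1.589]
False
near 16.38 [0.401 0.262 0.104] [ 0.238  0.481 -0.898] [ 0.78   0.714  2.491  3.728  0.923 -1.526]
```

View pics/low1.png

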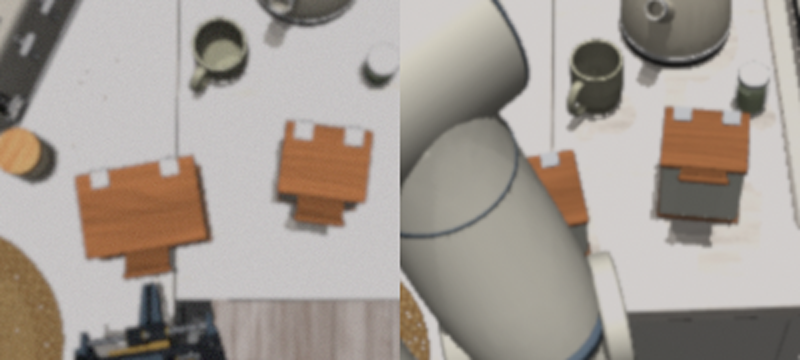

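The fingertip, at (152,290) in the left picture, is in line with the low lid's lip at (147,262). The tall lid is flat shut and its surroundings are unchanged. Next I go under the lip and push it up along its arc.

Run:
```python
from h import *
np.set_printoptions(precision=3,suppress=True)
def st(m): s=read_state();print(m,round(s["time"],2),s["eef_pos"],s["ft_force"])
h=servo_line(tipL(-.062,.084),velocity=.06,f_stop=5); st(("in",h))
if not h:
    for p in(.12,.27,.43,.6,.8,1.0,1.2,1.35,1.5,1.62):
        r=np.interp(p,[0,.45],[.116,.102])
        h=servo_line(tipL(.055-r*np.cos(p),.09+r*np.sin(p)),velocity=.06,f_stop=8); st((p,h))
        if h: break
hold(.5)
a=camera("top")[130:310,200:400];c=camera("scene")[130:310,200:400]
cv2.imwrite("pics/low2.png",cv2.resize(cv2.hconcat([a,c]),None,fx=2,fy=2,interpolation=cv2.INTER_CUBIC))
```

```text
('in', False) 17.46 [0.439 0.268 0.072] [1.144 0.312 0.61 ]
(0.12, False) 17.94 [0.445 0.269 0.092] [-1.389  0.139 -0.684]
(0.27, True) 18.19 [0.448 0.269 0.099] [-1.886 -0.295  0.532]
```

View pics/low2.png

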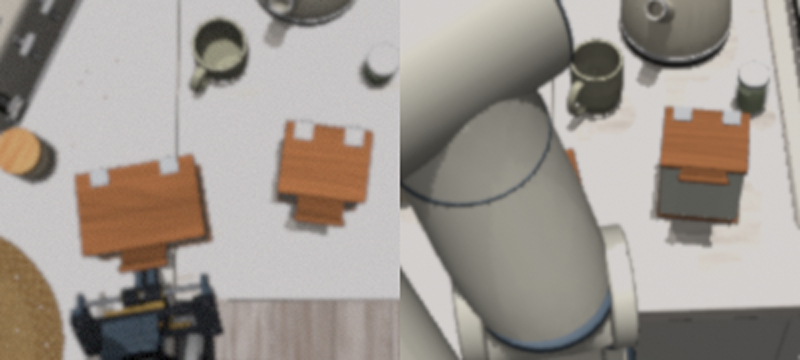

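The fingers are under the lip and the lid has lifted slightly (the lid edge moved in the picture). The stop looks like a brief contact peak: the residual force is only 2 N. I'll carry on a bit slower, moving inward later.

Run:
```python
from h import *
np.set_printoptions(precision=3,suppress=True)
def st(m): s=read_state();print(m,round(s["time"],2),s["eef_pos"],s["ft_force"])
st("now")
for p in(.27,.43,.6,.8,1.0,1.2,1.35,1.5,1.62):
    r=np.interp(p,[.2,.7],[.112,.100])
    h=servo_line(tipL(.055-r*np.cos(p),.09+r*np.sin(p)),velocity=.045,f_stop=12); st((p,h))
    if h: break
hold(.5)
a=camera("top")[130:310,200:400];c=camera("scene")[130:310,200:400]
cv2.imwrite("pics/low3.png",cv2.resize(cv2.hconcat([a,c]),None,fx=2,fy=2,interpolation=cv2.INTER_CUBIC))
```

```text
now 18.79 [0.447 0.269 0.098] [-0.802  0.145 -1.739]
(0.27, False) 19.15 [0.45  0.27  0.108] [-1.332 -0.579 -0.784]
(0.43, False) 19.69 [0.459 0.271 0.122] [ 0.086  0.466 -0.381]
(0.6, False) 20.25 [0.471 0.273 0.136] [-0.063 -0.324 -1.504]
(0.8, False) 20.85 [0.486 0.276 0.149] [-0.571  0.717 -1.233]
(1.0, False) 21.44 [0.501 0.278 0.162] [-0.471 -0.061  1.167]
(1.2, False) 22.03 [0.519 0.281 0.171] [ 0.116 -0.885  0.135]
(1.35, False) 22.52 [0.533 0.284 0.175] [-0.737  0.441 -0.886]
(1.5, False) 23.0 [0.548 0.286 0.178] [-1.125  0.188 -0.448]
(1.62, False) 23.42 [0.56  0.288 0.178] [ 0.473  0.496 -0.2  ]
```

View pics/low3.png

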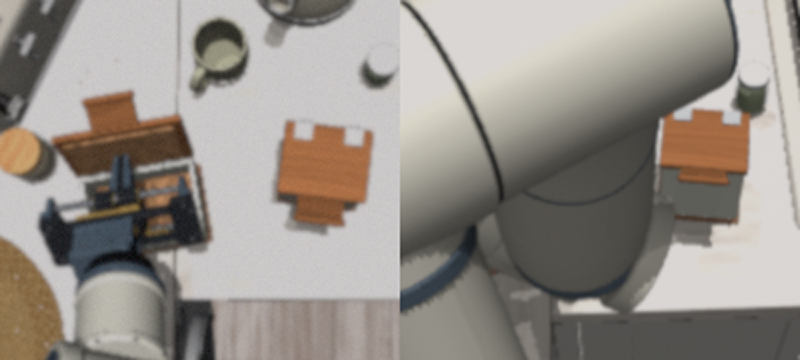

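The low lid is past balance and leaning back on its stop: underside visible, lip at (110,110) in the left picture. Next I back off and do a final check.

Run:
```python
from h import *
np.set_printoptions(precision=3,suppress=True)
def st(m): s=read_state();print(m,round(s["time"],2),s["eef_pos"],s["ft_force"])
p=np.array(read_state()["eef_pos"])
for d in(-.1*dL+[0,0,.0],np.array([-.1,-.016,.02]),np.array([-.12,0,0])):
    try: servo_line(p+d,velocity=.1); break
    except IKError as e: print(e)
st("back")
for q in(np.array([.35,.22,.19]),np.array([.36,.25,.2])):
    try: servo_line(q,velocity=.15); break
    except IKError as e: print(e)
st("back2"); hold(1)
a=camera("top")[90:310,190:410];c=camera("scene")[90:310,190:410]
cv2.imwrite("pics/fin.png",cv2.resize(cv2.hconcat([a,c]),None,fx=1.8,fy=1.8,interpolation=cv2.INTER_CUBIC))
```

```text
the arm cannot follow that straight line within its joint ranges
back 25.2 [0.46  0.272 0.198] [-0.184  0.035 -0.118]
back2 26.16 [0.351 0.221 0.19 ] [0.033 0.486 1.311]
```

View pics/fin.png

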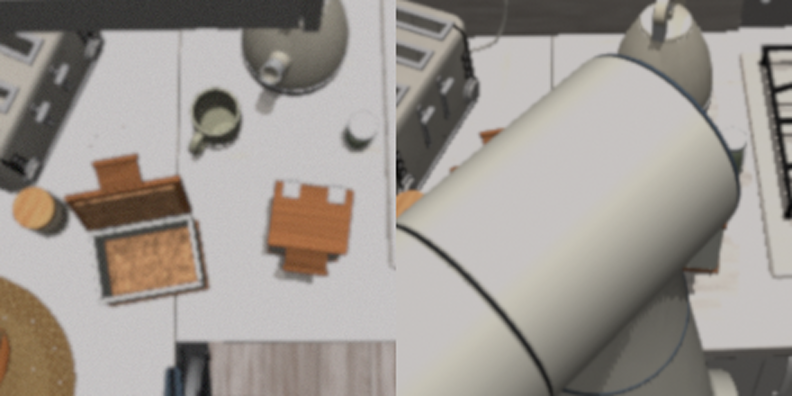

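Low lid open on its stop, tall lid shut, mug and jars in place, robot clear of everything. Handing in.

```bash
python3 -c "
from rig import *
print(read_state()['time']); close_job()"
```

```text
27.2583
the job is handed in; nothing more can be done
```

Both lids are changed over, in the order asked, and the job was handed in at 27.3 s of the 54 s allowed.

- **Tall caddy:** I pushed the lid from behind with the shut fingers and it fell shut. I leaned the tool to the right because a vertical one would have met the wall cabinet.
- **Low caddy:** I pushed the lid up by its lip and over past its balance point. It stays open by itself, leaning back on its stop.

**Last checks:** The final picture was taken about a second after backing off. It shows the tall lid shut, the low lid open, and the mug and both jars in their places, with the robot touching nothing. The force readings I took between moves were within about 2 N.

**Failed or unchecked:**
- When the finger met the low lid's lip, the 8 N force stop tripped once. I took it for a brief contact peak and carried on more slowly with the limit raised to 12 N; it did not trip again.
- One retreat line was refused as out of joint range, so I used another.
- The brush was outside the final crop. The arm only passed well above it.
- I judged by eye that the caddies had not shifted and did not measure them again afterwards.

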